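# Load a plane iron into the honing holder

### The arm

A 7-joint arm with a two-finger parallel gripper is mounted at the origin on the work surface; the furniture and walls round the work are solid. World frame = base frame: x ahead of the robot, y to its left, z up, the work surface at z = 0. Lengths are in mm, angles in rad, forces in N, time in s.
With the tool pointing down it reaches from about 400 to 875 mm from the base axis. Payload 4.4 kg.
Tool frame: the origin (TCP) lies at the very end of the fingers, on their centre line; the grasp point (between the pads) lies 19 mm behind it; z points along the fingers, y is the line along which they close (so a half turn about z gives the same grasp; the last joint's range is limited). The gripper opens to 85 mm and grips with 20 to 120 N. Pads are 22 mm wide; open, the fingers measure 114 mm over their backs; the gripper's body (76 mm by 85 mm) begins 54 mm behind the grasp point. The pads swing forward as they close: fully open they stand 13 mm farther back than shut.
Start: joints at [1.054, 0.628, 0.038, 1.517, -0.027, 0.996, -0.02], TCP at [283.224, -585.066, 231.313] pointing down, gripper open.
Joint ranges: [-3.06, 3.06], [-0.37, 2.12], [-1.25, 1.32], [0.18, 2.47], [-1.1, 4.24], [0.23, 1.98], [-2.94, 2.94]. Speed limits (rad/s): [2.57, 2.57, 3.14, 3.14, 3.14, 3.14, 3.14].

### API

Orientations are given as [roll, pitch, yaw] about the fixed x, y, z axes, in that order (R = Rz(yaw) Ry(pitch) Rx(roll)).
In Python, from cell import sensors, get_image, camera_params, order gives the robot as it stands.
- The arm moves only by the shell command python3 -m inch 'ROWS' [OPENING]. ROWS is JSON, a list that holds one entry, the list of rows, each a list of 4 numbers: the shift along the tool's x, y, z in cm, then the turn about the tool's z in degrees. A call has 1 to 8 rows; each row is the pose to reach, as a shift and turn from the pose commanded when the call began, along the tool's axes at that moment; what a row does not reach only later rows make up. A row lasts 1/12 s, in which the tool goes at most 41.7 mm and 7.16 degrees, less where a joint would pass 70% of its speed; a pose out of reach is approached as far as the arm can. A call with a gripper value outside its range is refused whole. OPENING is the finger opening in cm, from 0 to 8.54, set as the call begins (- or left out, the last holds). The fingers move at their own pace and stop on an object; the grip force is fixed at half the most. Time passes only in rows, so rows that repeat a pose let the fingers close. It gives the time, the measured TCP pose, the force, the opening and the grip force at its end, in the units of the state.
- sensors.read_state(): the state, without advancing time (a new reading comes with each control period).
- get_image(name): name is "side" or "top"; returns the picture (384x512x3 uint8, blue, green, red); there is no depth.
- camera_params(name): a dict with "mtx" (3x3 intrinsics, pixels), "rvec" (rotation vector, rad) and "tvec" (3), from world to camera coordinates, as OpenCV has them. Camera axes: x right, y down, z forward; pixel columns grow to the right and rows downward; lengths in mm; the calibration is good to about 2 mm. A picture is of the moment at which its call begins. camera_params takes no time and is no camera call.
- order.finish_job(): hands the job in; it is judged then, once.
The state is a dict: "clock": time; "qpos": joint angles; "qd": joint speeds; "tau": joint torques, N m; "eef_pos": TCP position; "tool_rot": TCP orientation; "force": force on the tool from outside, world axes, zero at the start; "torque": the same for the moment, N m; "width": finger opening in mm; "gripper_force": force on a finger pad.
Only numpy, scipy, OpenCV 4.12 (cv2) and the standard library are available. Lean on these libraries where they do the work, as an engineer would, in place of code of your own. Each camera call takes 0.05 s, during which the arm holds its last target. There are 200 camera calls.

### The job

Put the plane iron into the honing holder: lay it flat on the narrow metal bed, bevel side up as it lies now, with its notch over the locating pin and the end of the notch slid up against the pin. Set it down, do not let it drop. Then swing the keeper arm fully closed across the iron, and leave the block plane, the chisel and the glue bottle where they are.

Things in the scene. Friction and masses are not known exactly. Their poses are not given: they have to be found in the camera images.
- iron: Plane iron: bare steel blade, 160 x 44 x 5 mm (x, y, z), about 0.18 kg. Origin: centre of its underside, near its centre of mass; x along its length, z up. In the +x end an open notch, 12 mm wide, 22 mm deep, between two tines; the -x end is the bevelled edge, bevel up (last 10 mm thinner). Starts lying along the top of an offcut, overhanging its long sides by 6 mm.
- notch_seat (a point): Point on the iron's underside, 62 mm from its origin along +x: where the pin's axis lies when the pin touches the closed end of the notch.
- rest: Wood offcut on which the iron starts, 32 mm wide and high, 130 mm long, loose. Origin: centre of its underside; its own y axis runs along its length.
- holder: Honing holder, fixed: plywood base 170 x 104 x 10 mm, on it an aluminium bed 30 mm wide along x, top 30 mm above the table. Origin: on the table under the bed's centre line; +x is the pin end. Home, the iron's x axis points along this x and its origin is at x -12, y 0, z 30 mm. From x = -55 to -5 mm fingers have free room on both sides of the bed, down to the base's top at 10 mm.
- pin_base (a point): Axis of the single upright locating pin at the bed's top (z 30 mm); at x +50, y 0 mm of the holder. Steel, 8 mm diameter, tapered tip, 8.5 mm tall above the bed. Axes as the holder's.
- keeper (a joint): Steel keeper arm on a vertical pivot. Angle in rad: 0 = closed at its stop, arm pointing to the holder's -y across the iron; grows anticlockwise from above as it opens, 1.57 = along the holder's +x beside the bed, stop at 2.2. Stays where left (about 1.5 N at the knob moves it). Arm 16 mm wide, 50 mm long from the axis, 37 to 45 mm above the table, 2 mm above a seated iron.
- keeper_knob (a point): Middle of the grip of the upright black knob on the keeper's end, 42 mm from the pivot axis: 14 mm diameter, from 45 to 72 mm above the table; this point is 62 mm above the table.
- block_plane: Block plane, 48 x 171 x 54 mm, bystander. Origin: centre of its underside.
- chisel: Wood-handled chisel lying flat, 29 x 280 x 29 mm, bystander. Origin: centre of its underside.
- glue_bottle: White glue bottle with a blue nozzle, 49 x 67 x 209 mm, upright, bystander. Origin: centre of its underside.
- cheeks_mid (a point): On the bed's top, midway between two upright cheeks at x -76 to -60 mm of the holder, 49 mm apart, tops about 46 mm above the table and flared outwards. The iron's bevel end goes between them; the edge sticks out beyond.
- keeper_pivot (a point): Pivot axis of the keeper, at x +10, y +44 mm of the holder, 37 mm above the table; an 18 mm post below, a bolt head up to 49 mm.
Mind the look-alikes: they are no part of the job. What is meant by the holder is not green or pink, and is the larger of those in its own colour.

How it is judged (in metres and radians):
On the way:
1. the iron lies flat on the bed with its notch over the pin, the keeper still open (x of notch_seat in the frame of pin_base between -0.012 and 0.003 m and y of notch_seat in the frame of pin_base between -0.004 and 0.004 m and z of notch_seat in the frame of pin_base below 0.003 m and angle between iron's own z axis and vertical below 0.05 rad and angle between the x axis of iron and the x axis of holder, either way round below 0.08 rad and value of joint keeper above 0.9 rad), for 0.2 s.
At the end, for the whole second after the job is handed in: The iron lies still and flat on the bed (within 3 mm in height, tilt under 0.05 rad, in line within 0.08 rad), bevel up, its notch over the pin and the notch's closed end within 4 mm of touching the pin, and the keeper is within 0.15 rad of its closed stop (x of notch_seat in the frame of pin_base between -0.004 and 0.003 m and y of notch_seat in the frame of pin_base between -0.004 and 0.004 m and z of notch_seat in the frame of pin_base between -0.003 and 0.003 m and angle between iron's own z axis and vertical below 0.05 rad and angle between the x axis of iron and the x axis of holder, either way round below 0.08 rad and value of joint keeper below 0.15 rad and linear speed of iron below 0.02 m/s).
It fails at once if the iron is let fall (moves faster than 0.55 m/s, a drop of about 15 mm, while not held) (linear speed of iron above 0.55 m/s and contact force between the fingers and iron below 0.05 N).
It fails at once if the block plane is moved more than 30 mm (distance of block_plane from where it was at the start of the episode above 0.03 m).
It fails at once if the chisel is moved more than 30 mm (distance of chisel from where it was at the start of the episode above 0.03 m).
It fails at once if the glue bottle is moved more than 30 mm (distance of glue_bottle from where it was at the start of the episode above 0.03 m).
It also fails if it takes over 61 s, if anything falls off the work surface, if the arm or the gripper's body presses on something with over 40 N, if the wrist force passes 120 N, or if a joint passes its speed limit or range.

## Working session

There is one attempt and no reset: what is moved stays moved. The work goes in short steps, Python scripts to look and compute and a shell command to move; the robot and the scene stay as the last step left them, time stands still between calls to the robot, and variables do not carry over. Pictures are saved under pics/ and viewed, at most 10 in all, crops included, and the job is handed in when it is done.

```bash
ls; mkdir -p pics
python3 - <<'E'
from cell import sensors,get_image,camera_params
import cv2
for n in("top","side"):
    cv2.imwrite(f"pics/{n}0.png",get_image(n)); p=camera_params(n); print(n,p)
s=sensors.read_state(); print(s)
E
```

```text
pics
top {'mtx': array([[363.33682437,   0.        , 253.21780571],
       [  0.        , 363.33682437, 191.70023489],
       [  0.        ,   0.        ,   1.        ]]), 'rvec': array([ 2.14539815, -2.18536981,  0.07800352]), 'tvec': array([  33.50942712,  547.71598239, 1227.57293411])}
side {'mtx': array([[374.93564949,   0.        , 258.57387281],
       [  0.        , 374.93564949, 195.08975603],
       [  0.        ,   0.        ,   1.        ]]), 'rvec': array([ 2.12661449, -0.21910616,  0.10703007]), 'tvec': array([-543.43456393,  125.61394704, 1293.78996664])}
{'clock': 0.1, 'qpos': array([ 1.05420036,  0.62920632,  0.03848759,  1.51828338, -0.02699423,
        0.99630111, -0.01999907]), 'qd': array([-0.00151654, -0.00252879, -0.00060126, -0.0032876 , -0.0005386 ,
       -0.00095363,  0.00112235]), 'tau': array([ 1.98737151e-03, -5.64534116e+01,  1.22997142e+00, -1.93972689e+01,
        1.11727897e-02,  5.46636031e-03,  1.24701162e-05]), 'eef_pos': array([ 282.95104291, -584.55634495,  230.50757898]), 'tool_rot': array([-3.13991416e+00,  4.47136422e-05,  4.50765070e-01]), 'force': array([ 0.51295571,  0.60459316, -0.6961741 ]), 'torque': array([0.00821393, 0.0013515 , 0.02214142]), 'gripper_force': 0.0, 'width': 85.99472841133456}
```

View pics/top0.png

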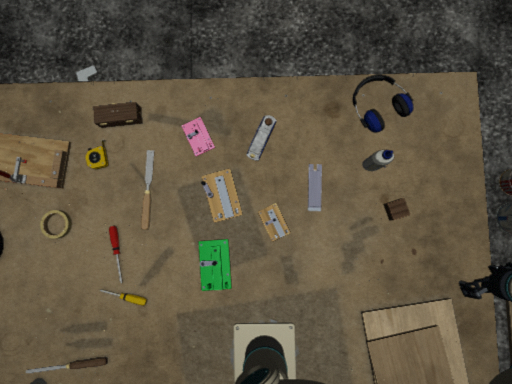

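View pics/side0.png

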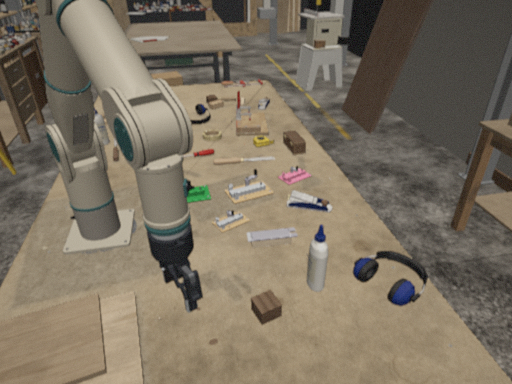

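Top view: the candidates for the holder are plywood-coloured at (222,195), plywood-coloured and smaller at (273,222), green at (214,265) and pink at (198,136). The one meant is at (222,195), because it is neither green nor pink and is the larger of the two in its colour. The iron is at (315,187), the block plane at (262,137), the chisel at (148,190) and the glue bottle at (383,158). I'll confirm in a crop.

Run:
```python
import cv2
t=cv2.imread("pics/top0.png")
a=cv2.resize(t[160:230,190:340],None,fx=5.3,fy=5.3,interpolation=cv2.INTER_CUBIC)
cv2.imwrite("pics/c1.png",a)
```

```text
(no output)
```

View pics/c1.png

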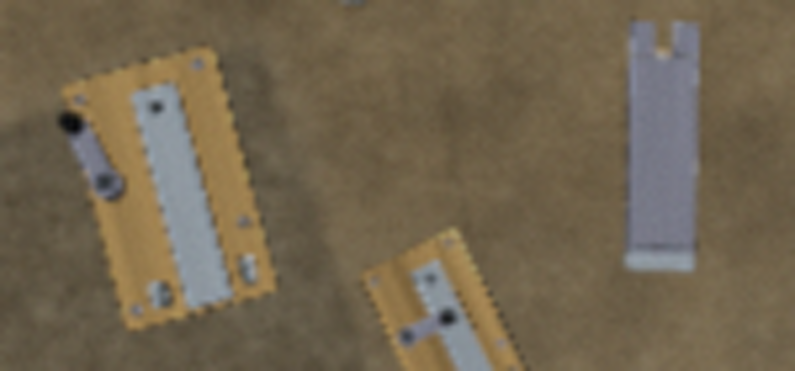

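```bash
cat > h.py <<'E'
import numpy as np,cv2
from scipy.optimize import least_squares
from cell import sensors,get_image,camera_params
def ray(n,uv,z):
    p=camera_params(n);R,_=cv2.Rodrigues(p["rvec"]);t=np.ravel(p["tvec"])
    d=R.T@np.linalg.inv(p["mtx"])@np.array([uv[0],uv[1],1.]);c=-R.T@t
    return c+d*(z-c[2])/d[2]
def proj(n,X):
    p=camera_params(n);return cv2.projectPoints(np.array(X,float).reshape(-1,3),p["rvec"],p["tvec"],p["mtx"],None)[0].reshape(-1,2)
def fit(L,W):  # local pts (x,y,z) ; world pts ; planar rigid fit -> x,y,yaw
    L=np.array(L,float);W=np.array(W)
    def f(q):
        c,s=np.cos(q[2]),np.sin(q[2]);return (np.c_[c*L[:,0]-s*L[:,1]+q[0],s*L[:,0]+c*L[:,1]+q[1]]-W[:,:2]).ravel()
    r=least_squares(f,[*W[:,:2].mean(0),0.2]);return r.x,r.fun.reshape(-1,2)
def rel(P,yaw=None,pose=None):
    "world target TCP (x,y,z) -> shift in tool axes (cm), using tool-down pose"
    s=sensors.read_state();r=s["tool_rot"]
    from scipy.spatial.transform import Rotation as R
    M=R.from_euler("xyz",r).as_matrix();d=M.T@(np.array(P)-s["eef_pos"])/10
    return d, r
E
python3 - <<'E'
from h import *
np.set_printoptions(precision=2,suppress=True)
u=lambda a:((a[0]+.5)/5.3+190-.5,(a[1]+.5)/5.3+160-.5)
# holder
ob=[((65,88),(85,52,10)),((212,47),(85,-52,10)),((274,290),(-85,-52,10)),((130,328),(-85,52,10)),((156,106),(50,0,38.5))]
W=[ray("top",u(a),b[2]) for a,b in ob];q,r=fit([b[:2] for a,b in ob],W);print("holder",q,r)
c,s=np.cos(q[2]),np.sin(q[2])
k=ray("top",u((70,122)),72)[:2];pv=ray("top",u((107,183)),49)[:2]
T=np.array([[c,s],[-s,c]]);print("knob,pivot local",T@(k-q[:2]),T@(pv-q[:2]))
oi=[((630,22),(80,22)),((699,22),(80,-22)),((694,270),(-80,-22)),((626,268),(-80,22)),((663,54),(58,0))]
W=[ray("top",u(a),37) for a,b in oi];qi,r=fit([b for a,b in oi],W);print("iron",qi,r)
for n,z in(("block",(262,137)),("glue",(383,158))):print(n,ray("top",z,50))
print(camera_params("top")["mtx"][0,0]/1227)
h=np.array([q[0]-12*c,q[1]-12*s]);print("home",h)
E
```

```text
holder [540.72 132.8    0.24] [[ 3.1   0.29]
 [ 2.36 -2.82]
 [-1.11 -4.38]
 [-2.66  1.88]
 [-1.69  5.03]]
knob,pivot local [49.51 46.98] [ 8.87 36.43]
iron [ 559.7  -186.06   -0.05] [[ 0.93 -0.03]
 [-0.29  0.5 ]
 [ 0.03 -0.4 ]
 [ 0.11  0.26]
 [-0.78 -0.34]]
block [733.51 -10.45  50.  ]
glue [ 651.97 -418.29   50.  ]
0.2961180312741081
home [529.06 129.95]
```

Run:
```python
from h import *
np.set_printoptions(precision=2,suppress=True)
u=lambda a:((a[0]+.5)/5.3+190-.5,(a[1]+.5)/5.3+160-.5)
ob=[((65,88),(85,52,10)),((212,47),(85,-52,10)),((274,290),(-85,-52,10)),((130,328),(-85,52,10)),((156,106),(50,0,38.5)),((107,183),(10,44,49))]
W=np.array([ray("top",u(a),b[2])[:2] for a,b in ob]);L=np.array([b[:2] for a,b in ob],float)
m=np.array([1,1,1,1,0,0])[:,None];w=np.array([.7]*4+[2,2])[:,None]
def f(q,raw=0):
    c,s=np.cos(q[2]),np.sin(q[2]);P=(L+m*q[3:5])@np.array([[c,s],[-s,c]])+q[:2]
    return (P-W) if raw else ((P-W)*w).ravel()
q=least_squares(f,[540,130,.24,0,0]).x;print(q,f(q,1))
c,s=np.cos(q[2]),np.sin(q[2]);T=np.array([[c,s],[-s,c]])
for p in((157,90),(210,303)):print("bed",T@(ray("top",u(p),30)[:2]-q[:2]))
k=T@(ray("top",u((70,122)),72)[:2]-q[:2])-[10,44];print("knob",k,np.hypot(*k))
for n,uvz in {"h":None}.items():
  for l in((50,0,38.5),(10,44,49),(85,-52,10)):
    X=np.r_[np.array(l[:2])@np.array([[c,s],[-s,c]])+q[:2],l[2]];print("side",l,proj("side",X))
print("iron side",proj("side",[559.7,-186.06,37]))
```

```text
[542.41 126.06   0.26  -0.01   8.27] [[ 1.43  2.76]
 [ 2.45  0.1 ]
 [-0.28 -4.34]
 [-3.6   1.48]
 [-0.21 -0.86]
 [ 0.21  0.86]]
bed [61.67 -1.96]
bed [-81.31   1.53]
knob [40.4   9.05] 41.40040261747895
side (50, 0, 38.5) [[260.49 183.18]]
side (10, 44, 49) [[246.6  178.25]]
side (85, -52, 10) [[274.41 193.36]]
iron side [[271.48 234.63]]
```

```bash
python3 -m inch '[[[20.7,-12.2,0,14],[20.7,-12.2,0,14],[20.7,-12.2,0,14],[20.7,-12.2,0,14],[20.7,-12.2,0,14],[20.7,-12.2,0,14],[20.7,-12.2,0,14]]]' 8.5; python3 -m inch '[[[20.7,-12.2,0,14.6],[20.7,-12.2,0,14.6],[20.7,-12.2,0,14.6],[20.7,-12.2,0,14.6],[20.7,-12.2,0,14.6],[20.7,-12.2,0,14.6],[20.7,-12.2,0,14.6]]]'
python3 - <<'E'
from h import *
print(rel((549.7,-185.5,130)))
E
```

```text
clock: 0.68
eef_pos: [422.0, -376.7, 230.8]
tool_rot: [-3.136, -0.004, 0.218]
force: [0.2, 0.9, 0.1]
width: 84.9
gripper_force: 0.0
clock: 1.27
eef_pos: [599.9, -214.5, 230.4]
tool_rot: [-3.136, -0.003, -0.037]
force: [1.2, 0.3, 1.0]
width: 85.1
gripper_force: 0.0
(array([-5.16055179, -2.65543112, 10.03449832]), array([-3.13611043, -0.00330397, -0.03704461]))
```

```bash
python3 -m inch '[[[-5.2,-2.7,5,0.7],[-5.2,-2.7,8,0.7],[-5.2,-2.7,12,0.7],[-5.2,-2.7,15,0.7],[-5.2,-2.7,15,0.7],[-5.2,-2.7,15,0.7],[-5.2,-2.7,15,0.7]]]'
python3 - <<'E'
from h import *
print(rel((549.7,-185.5,15)))
cv2.imwrite("pics/s1.png",cv2.resize(get_image("side")[170:280,200:350],None,fx=5.3,fy=5.3,interpolation=cv2.INTER_CUBIC))
E
```

```text
clock: 1.85
eef_pos: [544.6, -194.9, 82.7]
tool_rot: [3.141, -0.002, -0.061]
force: [-0.2, -0.8, 0.3]
width: 85.1
gripper_force: 0.0
(array([ 0.44049465, -0.97501566,  6.76944301]), array([ 3.14064716e+00, -2.08605745e-03, -6.12106141e-02]))
```

View pics/s1.png

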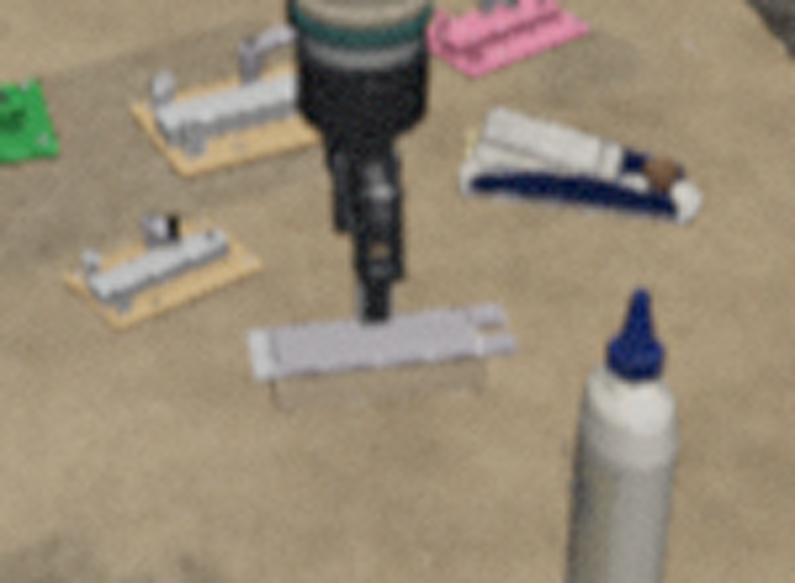

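The side crop shows the iron (centre at crop (380,341), full-frame (271.6,234.2)) lying on its offcut. That agrees with the top-view fit, which predicted (271.5,234.6). The gripper is above the iron.

```bash
python3 -m inch '[[[0.44,-0.98,0,-0.6],[0.44,-0.98,0,-0.6],[0.44,-0.98,0,-0.6],[0.44,-0.98,0,-0.6],[0.44,-0.98,0,-0.6]]]'
python3 - <<'E'
from h import *
print(rel((549.7,-185.5,15)))
E
```

```text
clock: 2.32
eef_pos: [548.6, -184.4, 81.9]
tool_rot: [3.141, -0.001, -0.05]
force: [-0.7, -0.6, -0.1]
width: 84.7
gripper_force: 0.0
(array([0.10704845, 0.10539927, 6.69512298]), array([ 3.14124719e+00, -9.19701524e-04, -5.00142137e-02]))
```

Descending in stages, then closing.

```bash
python3 -m inch '[[[0.1,0.1,2,0],[0.1,0.1,4,0],[0.1,0.1,5.5,0],[0.1,0.1,6.2,0],[0.1,0.1,6.7,0],[0.1,0.1,6.7,0],[0.1,0.1,6.7,0],[0.1,0.1,6.7,0]]]'; python3 -m inch '[[[0,0,0,0],[0,0,0,0],[0,0,0,0],[0,0,0,0],[0,0,0,0],[0,0,0,0],[0,0,0,0],[0,0,0,0]]]' 3.8
```

```text
clock: 2.98
eef_pos: [549.9, -185.6, 15.2]
tool_rot: [3.141, -0.001, -0.05]
force: [0.4, 0.2, 0.5]
width: 84.9
gripper_force: 0.0
clock: 3.65
eef_pos: [549.6, -185.0, 15.1]
tool_rot: [-3.141, -0.001, -0.05]
force: [-0.9, 1.1, 4.3]
width: 42.5
gripper_force: 60.2
```

```bash
python3 -m inch '[[[0,0,-1,0],[0,0,-2,0],[0,0,-4,0],[0,0,-6,0],[0,0,-8,0],[0,0,-8,0],[0,0,-8,0],[0,0,-8,0]]]'
python3 - <<'E'
from h import *
np.set_printoptions(precision=2,suppress=True)
t=cv2.imread("pics/top0.png")
x0,y0,x1,y1=195,160,250,228
a=cv2.resize(t[y0:y1,x0:x1],None,fx=8,fy=8,interpolation=cv2.INTER_CUBIC)
hsv=cv2.cvtColor(a,cv2.COLOR_BGR2HSV)
bed=((hsv[...,1]<70)&(hsv[...,2]>120)).astype(np.uint8)*255
base=((hsv[...,1]>100)&(hsv[...,2]>120)).astype(np.uint8)*255
vis=a.copy()
U=lambda p:((p[0]+.5)/8+x0-.5,(p[1]+.5)/8+y0-.5)
for n,m,z in(("bed",bed,30),("base",base,10)):
    m=cv2.morphologyEx(m,cv2.MORPH_OPEN,np.ones((9,9)))
    cs=cv2.findContours(m,cv2.RETR_EXTERNAL,cv2.CHAIN_APPROX_NONE)[0];c=max(cs,key=cv2.contourArea)
    W=np.array([ray("top",U(p[0]),z)[:2] for p in c]).astype(np.float32)
    print(n,cv2.contourArea(c),cv2.minAreaRect(W)); cv2.drawContours(vis,[c],-1,(0,0,255) if n=="bed" else (255,0,0),1)
    mm=cv2.moments(c);print("  centroid",ray("top",U((mm["m10"]/mm["m00"],mm["m01"]/mm["m00"])),z))
cv2.imwrite("pics/c2.png",vis)
E
```

```text
clock: 4.32
eef_pos: [548.8, -185.1, 94.1]
tool_rot: [-3.141, 0.001, -0.05]
force: [-0.6, -0.1, -1.6]
width: 42.5
gripper_force: 61.3
bed 24482.0 ((533.7930908203125, 124.89837646484375), (148.27557373046875, 32.85150146484375), 14.433652877807617)
  centroid [533.25 125.05  30.  ]
base 56018.5 ((540.7223510742188, 134.53851318359375), (172.0585479736328, 106.69908905029297), 14.691627502441406)
  centroid [540.65 133.04  10.  ]
```

View pics/c2.png

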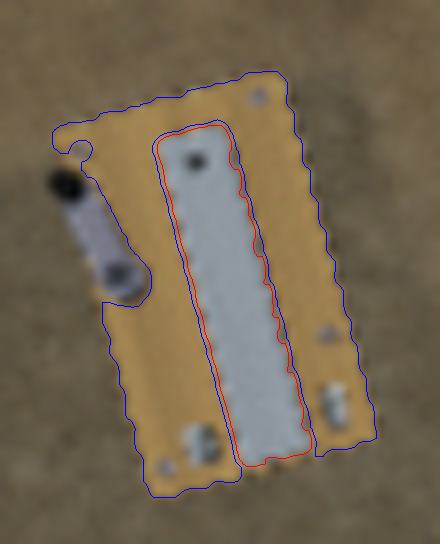

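Bed centre line and pin (crop (195,161)) agree: the pin is at about (590.9,139.8), yaw 0.254. Carrying the iron above its staging spot.

```bash
python3 -m inch '[[[-0.6,-3,0,-2],[-1.2,-6,0,-4],[-1.7,-10,0,-6],[-2.3,-14,0,-9],[-3,-18,0,-11],[-3.6,-22,0,-13],[-4.2,-25,0,-15],[-4.5,-27,0,-16.5]]]'; python3 -m inch '[[[0,0,0,0],[0,0,0,0],[0,0,0,0]]]'
python3 - <<'E'
from h import *
print(rel((514.4,119.95,94)))
E
```

```text
clock: 4.98
eef_pos: [515.7, 91.2, 93.0]
tool_rot: [-3.139, 0.003, 0.244]
force: [-0.4, -0.5, -1.9]
width: 42.5
gripper_force: 61.4
clock: 5.23
eef_pos: [517.4, 85.4, 93.5]
tool_rot: [3.141, 0.002, 0.237]
force: [-0.2, -0.2, -2.3]
width: 42.2
gripper_force: 61.4
(array([ 0.51943211, -3.42390586, -0.04922684]), array([3.14066337e+00, 1.77727221e-03, 2.36747724e-01]))
```

```bash
python3 -m inch '[[[0.2,-1.5,1,-1],[0.52,-3,2,-1],[0.52,-3.42,3,-1],[0.52,-3.42,4,-1],[0.52,-3.42,4,-1],[0.52,-3.42,4,-1],[0.52,-3.42,4,-1],[0.52,-3.42,4,-1]]]'
python3 - <<'E'
from h import *
print(rel((514.4,119.95,54)))
t=get_image("top");s=get_image("side")
cv2.imwrite("pics/t3raw.png",t);cv2.imwrite("pics/s3raw.png",s)
A=cv2.resize(t[160:228,190:250],None,fx=8,fy=8,interpolation=cv2.INTER_CUBIC)
B=cv2.resize(s[160:208,215:255+35],(0,0),fx=8,fy=8,interpolation=cv2.INTER_CUBIC)[:, :600]
cv2.imwrite("pics/t3.png",A);cv2.imwrite("pics/s3.png",B)
E
```

```text
clock: 5.9
eef_pos: [515.4, 120.2, 54.7]
tool_rot: [3.141, -0.001, 0.254]
force: [-0.5, 0.0, -2.1]
width: 42.3
gripper_force: 61.4
(array([-0.10204619, -0.00413637,  0.07214906]), array([ 3.14105732e+00, -8.18281954e-04,  2.53912953e-01]))
```

View pics/t3.png

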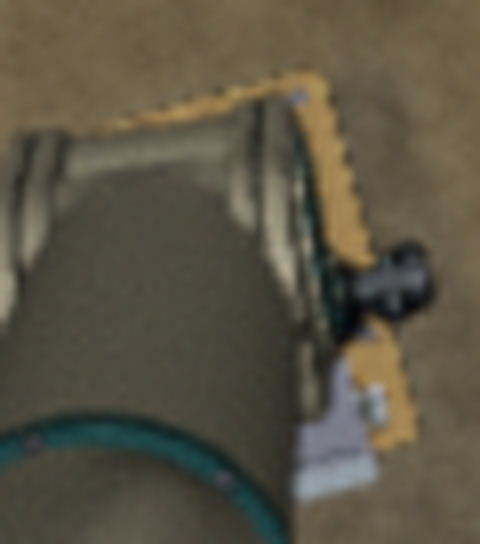

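View pics/s3.png

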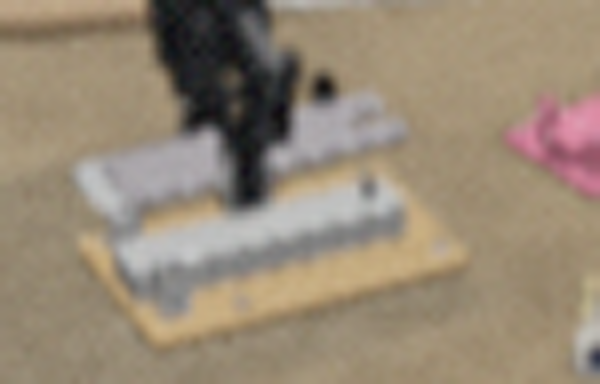

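Top view: the arm hides the pin, and the bevel end at (335,480) is heading between the cheeks. Side view: the iron is above the bed, pin at crop (370,187), near tine corner (406,128), bevel corner (75,168). I'll compare these with projections.

Run:
```python
from h import *
np.set_printoptions(precision=1,suppress=True)
C=lambda n,X,o:(proj(n,X)-np.array(o)+.5)*8-.5
print("pin tip/base side",C("side",[[590.9,139.8,38.5],[590.9,139.8,30]],(215,160)))
s=sensors.read_state()["eef_pos"];y=.254;d=np.array([np.cos(y),np.sin(y)]);n=np.array([-d[1],d[0]])
o=s[:2]+10*d
P=[[*(o+a*d+b*n),76.6] for a,b in((80,-22),(80,22),(-80,22),(-80,-22),(58,0))]
print(C("side",P,(215,160)));print(C("top",P,(190,160)))
h=np.array([590.9,139.8])-50*d
Q=[[*(h+a*d+b*n),z] for a,b,z in((62,-15,30),(85,-43.7,10),(-85,-43.7,10),(-85,60.3,10))];print("bed/base",C("side",Q,(215,160)))
```

```text
pin tip/base side [[367.3 187.9]
 [367.4 202.7]]
[[408.8 134.6]
 [368.6  95.6]
 [ 67.2 169.3]
 [101.8 211.7]
 [348.1 124.9]]
[[267.5 107.4]
 [165.5 135.8]
 [265.7 507.8]
 [368.9 479. ]
 [230.2 172.2]]
bed/base [[402.6 210.9]
 [470.5 261.5]
 [152.5 347.6]
 [ 71.6 244.7]]
```

Measured and projected offsets match for pin and iron alike, so their relative alignment is good. Lowering to just above the pin.

```bash
python3 -m inch '[[[-0.1,0,0.8,0],[-0.1,0,1.6,0],[-0.1,0,2.4,0],[-0.1,0,2.9,0],[-0.1,0,2.9,0],[-0.1,0,2.9,0],[-0.1,0,2.9,0]]]'
python3 - <<'E'
from h import *
print(rel((514.4,119.95,13)))
s=get_image("side")
B=cv2.resize(s[165:200,220:280],(0,0),fx=12,fy=12,interpolation=cv2.INTER_CUBIC)
cv2.imwrite("pics/s4.png",B)
E
```

```text
clock: 6.58
eef_pos: [514.0, 120.8, 25.2]
tool_rot: [3.142, -0.0, 0.255]
force: [0.2, -0.5, -2.0]
width: 42.3
gripper_force: 61.4
(array([0.01754454, 0.09632587, 1.22480277]), array([ 3.14152948e+00, -9.08215190e-06,  2.55316636e-01]))
```

View pics/s4.png

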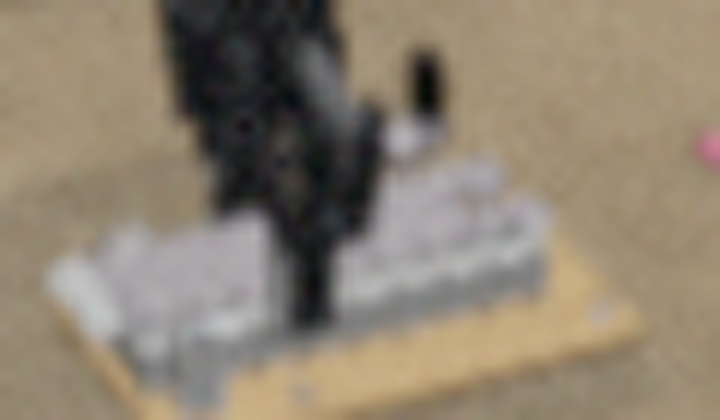

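The iron is level, just above the bed, with its notch (480,205) over the pin. Lowering gently.

```bash
python3 -m inch '[[[0,0.05,0.3,0],[0,0.05,0.6,0],[0,0.05,0.8,0],[0,0.05,0.8,0],[0,0.05,0.8,0]]]'; python3 -m inch '[[[0,0,0.1,0],[0,0,0.2,0],[0,0,0.3,0],[0,0,0.3,0],[0,0,0.3,0],[0,0,0.3,0]]]'
```

```text
clock: 7.05
eef_pos: [514.1, 121.3, 17.2]
tool_rot: [-3.141, -0.001, 0.256]
force: [0.0, 2.7, -1.6]
width: 42.3
gripper_force: 61.7
clock: 7.55
eef_pos: [513.8, 121.1, 14.2]
tool_rot: [-3.141, 0.0, 0.256]
force: [-1.2, 6.3, -2.2]
width: 42.2
gripper_force: 61.8
```

```bash
python3 -m inch '[[[0,-0.1,0,0],[0,-0.1,0,0],[0,-0.1,0,0]]]'; python3 -m inch '[[[0,-0.1,0,0],[0,-0.1,0,0],[0,-0.1,0,0]]]';  python3 -c "
from cell import sensors;print(sensors.read_state()['torque'])"
```

```text
clock: 7.8
eef_pos: [513.8, 121.1, 14.3]
tool_rot: [3.141, 0.0, 0.255]
force: [-0.9, 3.1, -0.8]
width: 42.2
gripper_force: 61.8
clock: 8.05
eef_pos: [513.6, 121.3, 14.3]
tool_rot: [3.14, 0.0, 0.255]
force: [-0.3, -0.4, -2.8]
width: 42.2
gripper_force: 61.8
[-0.06348053  0.06983637  0.03283849]
```

```bash
python3 -m inch '[[[0,-0.05,0.05,0],[0,-0.05,0.1,0],[0,-0.05,0.15,0],[0,-0.05,0.15,0],[0,-0.05,0.15,0]]]'; python3 -m inch '[[[0,0,0.1,0],[0,0,0.1,0],[0,0,0.1,0],[0,0,0.1,0]]]'
```

```text
clock: 8.47
eef_pos: [513.5, 122.4, 13.1]
tool_rot: [3.141, -0.0, 0.255]
force: [-0.6, -1.7, 3.3]
width: 42.2
gripper_force: 62.2
clock: 8.8
eef_pos: [513.5, 122.4, 13.0]
tool_rot: [3.141, -0.0, 0.255]
force: [-2.3, -1.8, 13.3]
width: 42.6
gripper_force: 63.0
```

On the bed (13 N up at z 13.0). Easing off and sliding towards the pin.

```bash
python3 -m inch '[[[0,0.03,-0.08,0],[0,0.03,-0.08,0],[0.15,0.03,-0.08,0],[0.3,0.03,-0.08,0],[0.4,0.03,-0.08,0],[0.5,0.03,-0.08,0],[0.5,0.03,-0.08,0],[0.5,0.03,-0.08,0]]]'; python3 -m inch '[[[0.05,0,0,0],[0.1,0,0,0],[0.15,0,0,0],[0.2,0,0,0],[0.2,0,0,0],[0.2,0,0,0]]]'
```

```text
clock: 9.47
eef_pos: [513.7, 122.4, 13.0]
tool_rot: [-3.141, 0.009, 0.255]
force: [-9.6, -3.0, 16.8]
width: 42.4
gripper_force: 63.3
clock: 9.97
eef_pos: [516.0, 123.1, 13.0]
tool_rot: [-3.141, 0.008, 0.255]
force: [-8.3, -3.2, 16.1]
width: 42.3
gripper_force: 63.2
```

```bash
python3 -m inch '[[[0,0,-0.1,0],[0,0,-0.1,0],[0,0,-0.1,0],[0,0,-0.1,0]]]'; python3 -m inch '[[[0.05,0,0,0],[0.1,0,0,0],[0.15,0,0,0],[0.2,0,0,0],[0.2,0,0,0],[0.2,0,0,0]]]'
```

```text
clock: 10.3
eef_pos: [520.6, 124.5, 13.3]
tool_rot: [-3.142, -0.0, 0.256]
force: [-0.0, -0.3, -2.1]
width: 42.4
gripper_force: 61.8
clock: 10.8
eef_pos: [521.7, 124.6, 13.5]
tool_rot: [-3.142, 0.001, 0.255]
force: [-1.1, -0.6, -2.7]
width: 42.6
gripper_force: 61.8
```

```bash
python3 -m inch '[[[0.05,0,0.03,0],[0.1,0,0.03,0],[0.15,0,0.03,0],[0.2,0,0.03,0],[0.2,0,0.03,0],[0.2,0,0.03,0]]]'; python3 -m inch '[[[0.05,0,0,0],[0.1,0,0,0],[0.15,0,0,0],[0.2,0,0,0],[0.2,0,0,0],[0.2,0,0,0]]]'
```

```text
clock: 11.3
eef_pos: [521.9, 124.7, 13.1]
tool_rot: [-3.141, 0.004, 0.255]
force: [-5.6, -1.1, 0.8]
width: 42.4
gripper_force: 62.1
clock: 11.8
eef_pos: [521.9, 124.7, 13.1]
tool_rot: [-3.141, 0.008, 0.255]
force: [-8.8, -2.4, 5.7]
width: 42.0
gripper_force: 62.4
```

Stopped by the pin (x force rising with no movement, little vertical load). Relaxing the push, releasing and rising.

```bash
python3 -m inch '[[[-0.3,0,0,0],[-0.3,0,0,0],[-0.3,0,0,0],[-0.3,0,0,0]]]'; python3 -m inch '[[[0,0,0,0],[0,0,0,0],[0,0,0,0],[0,0,0,0],[0,0,0,0]]]' 6.0;  python3 -m inch '[[[0,0,-0.5,0],[0,0,-1.5,0],[0,0,-3,0],[0,0,-6,0],[0,0,-9,0],[0,0,-11,0],[0,0,-11,0],[0,0,-11,0]]]'; python3 -m inch '[[[-5,0,0,0],[-10,0,-3,0],[-12,0,-3,0],[-12,0,-3,0],[-12,5,-3,0],[-12,10,-3,0],[-12,12,-3,0],[-12,12,-3,0]]]' 0
python3 - <<'E'
from h import *
t=get_image("top");s=get_image("side")
A=cv2.resize(t[160:228,195:250],None,fx=7,fy=7,interpolation=cv2.INTER_CUBIC)
B=cv2.resize(s[165:200,220:280],None,fx=6,fy=6,interpolation=cv2.INTER_CUBIC)
B=cv2.copyMakeBorder(B,0,A.shape[0]-B.shape[0],0,0,cv2.BORDER_CONSTANT)
cv2.imwrite("pics/m5.png",np.hstack([A,B]))
E
```

```text
clock: 12.13
eef_pos: [521.9, 124.7, 13.1]
tool_rot: [-3.141, 0.003, 0.255]
force: [-6.1, -0.9, 0.1]
width: 42.1
gripper_force: 62.0
clock: 12.55
eef_pos: [524.2, 125.3, 13.6]
tool_rot: [3.142, -0.002, 0.255]
force: [-1.0, -0.2, -0.4]
width: 59.8
gripper_force: 0.0
clock: 13.22
eef_pos: [524.2, 125.3, 125.3]
tool_rot: [-3.141, -0.004, 0.255]
force: [-0.5, -0.6, -0.7]
width: 60.0
gripper_force: 0.0
clock: 13.88
eef_pos: [438.9, -29.4, 153.1]
tool_rot: [3.137, -0.001, 0.244]
force: [-0.1, -0.1, -0.3]
width: -0.3
gripper_force: 0.0
```

View pics/m5.png

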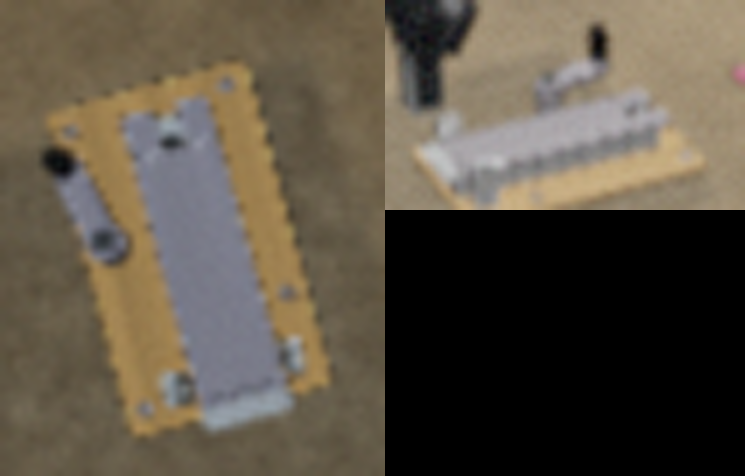

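The iron is seated. Left panel: pin at (170,133) against the closed end of the notch, bevel end between the cheeks at (180,388) and (292,355). Next is the keeper knob at (62,161), which works out to about (578.8,193.5) in world coordinates. I'll grip it and carry it round its arc.

```bash
python3 -m inch '[[[0,0,0,0],[0,0,0,0],[0,0,0,0]]]' 4.5
python3 - <<'E'
from h import *
print(rel((578.8,193.5,130)))
E
```

```text
clock: 14.23
eef_pos: [436.9, -19.8, 153.1]
tool_rot: [-3.141, 0.001, 0.258]
force: [0.8, 0.4, 0.6]
width: 35.6
gripper_force: 0.0
(array([ 19.16536732, -16.99943019,   2.30695077]), array([-3.14082739e+00,  7.09438071e-04,  2.58234766e-01]))
```

```bash
python3 -m inch '[[[19.2,-17,2.3,0],[19.2,-17,2.3,0],[19.2,-17,2.3,0],[19.2,-17,2.3,0],[19.2,-17,2.3,0],[19.2,-17,2.3,0],[19.2,-17,2.3,0],[19.2,-17,2.3,0]]]';  python3 -m inch '[[[0,0,0,0],[0,0,0,0],[0,0,0,0]]]'
python3 - <<'E'
from h import *
print(rel((578.8,193.5,50)))
E
```

```text
clock: 14.9
eef_pos: [580.2, 197.5, 129.4]
tool_rot: [-3.139, -0.001, 0.263]
force: [-0.4, -0.2, -0.0]
width: 45.0
gripper_force: 0.0
clock: 15.15
eef_pos: [579.4, 189.9, 130.5]
tool_rot: [3.141, 0.001, 0.254]
force: [-0.3, -0.0, 0.3]
width: 45.0
gripper_force: 0.0
(array([ 0.03638774, -0.36862012,  8.05023076]), array([3.14080102e+00, 9.97590808e-04, 2.53649453e-01]))
```

```bash
python3 -m inch '[[[0,-0.35,1,0],[0,-0.35,3,0],[0,-0.35,5,0],[0,-0.35,6.5,0],[0,-0.35,7.5,0],[0,-0.35,8,0],[0,-0.35,8,0],[0,-0.35,8,0]]]';  python3 -m inch '[[[0,0,0,0],[0,0,0,0],[0,0,0,0],[0,0,0,0],[0,0,0,0],[0,0,0,0]]]' 1
python3 - <<'E'
from h import *
print(sensors.read_state()["tool_rot"])
p=np.array(sensors.read_state()["eef_pos"][:2]);y=.255;d=np.array([np.cos(y),np.sin(y)]);n=np.array([-d[1],d[0]])
th0=1.79
for th in np.r_[np.linspace(1.79,0,12),-.05]:
    # tool x=d, tool y=-n, arc relative to start
    q=42*np.array([np.sin(th)-np.sin(th0),-np.cos(th)+np.cos(th0)]);print(round(th,2),(q*[1,-1]/10).round(2))
E
```

```text
clock: 15.82
eef_pos: [579.6, 194.8, 50.6]
tool_rot: [3.142, -0.0, 0.255]
force: [-0.1, -0.8, 0.6]
width: 45.2
gripper_force: 0.0
clock: 16.32
eef_pos: [580.0, 195.2, 51.3]
tool_rot: [-3.141, -0.002, 0.255]
force: [-0.6, -0.8, 5.8]
width: 11.4
gripper_force: 58.7
[-3.14139489e+00 -1.67511626e-03  2.55265180e-01]
1.79 [ 0. -0.]
1.63 [0.09 0.68]
1.46 [0.08 1.36]
1.3 [-0.05  2.03]
1.14 [-0.28  2.67]
0.98 [-0.62  3.27]
0.81 [-1.05  3.8 ]
0.65 [-1.55  4.25]
0.49 [-2.13  4.62]
0.33 [-2.76  4.89]
0.16 [-3.42  5.06]
0.0 [-4.1   5.11]
-0.05 [-4.31  5.11]
```

```bash
python3 -m inch '[[[0.09,0.68,0,0],[0.08,1.36,0,0],[-0.05,2.03,0,0],[-0.28,2.67,0,0],[-0.6,3.27,0,0],[-0.6,3.27,0,0]]]';  python3 -m inch '[[[-0.45,0.53,0,0],[-0.95,1.0,0,0],[-1.5,1.35,0,0],[-2.15,1.62,0,0],[-2.8,1.8,0,0],[-3.5,1.85,0,0],[-3.7,1.85,0,0],[-3.7,1.85,0,0]]]'; python3 -m inch '[[[-0.1,0,0,0],[-0.2,0,0,0],[-0.2,0,0,0],[-0.2,0,0,0]]]'
```

```text
clock: 16.82
eef_pos: [584.3, 164.7, 51.5]
tool_rot: [-3.138, -0.007, 0.255]
force: [3.2, 5.8, 2.2]
width: 11.3
gripper_force: 59.1
clock: 17.48
eef_pos: [555.1, 136.4, 51.7]
tool_rot: [-3.141, -0.01, 0.254]
force: [5.1, 3.0, 0.4]
width: 11.0
gripper_force: 59.8
clock: 17.82
eef_pos: [554.8, 136.3, 51.8]
tool_rot: [-3.141, -0.013, 0.254]
force: [8.7, 4.1, -0.5]
width: 11.1
gripper_force: 59.5
```

At the stop: the force rises with no movement. Releasing, clearing away and checking.

```bash
python3 -m inch '[[[0.1,0,0,0],[0.1,0,0,0],[0.1,0,0,0],[0.1,0,0,0],[0.1,0,0,0]]]' 4.5; python3 -m inch '[[[0,0,-1,0],[0,0,-3,0],[0,0,-6,0],[0,0,-9,0],[0,0,-9,0],[0,0,-9,0]]]'; python3 -m inch '[[[-4,4,0,0],[-8,8,0,0],[-11,11,0,0],[-13,13,0,0],[-13,13,0,0],[-13,13,0,0]]]';python3 - <<'E'
from h import *
t=get_image("top");s=get_image("side")
A=cv2.resize(t[160:228,195:250],None,fx=7,fy=7,interpolation=cv2.INTER_CUBIC)
B=cv2.resize(s[165:200,220:280],None,fx=6,fy=6,interpolation=cv2.INTER_CUBIC)
B=cv2.copyMakeBorder(B,0,A.shape[0]-B.shape[0],0,0,cv2.BORDER_CONSTANT)
cv2.imwrite("pics/m6.png",np.hstack([A,B]))
E
```

```text
clock: 18.23
eef_pos: [549.1, 134.1, 50.1]
tool_rot: [3.142, 0.001, 0.255]
force: [-0.3, -0.4, -0.6]
width: 44.9
gripper_force: 0.0
clock: 18.73
eef_pos: [551.0, 134.6, 142.7]
tool_rot: [-3.141, -0.004, 0.255]
force: [-1.3, -0.2, 0.1]
width: 45.1
gripper_force: 0.0
clock: 19.23
eef_pos: [452.5, -28.9, 139.7]
tool_rot: [3.141, 0.006, 0.248]
force: [-0.3, -0.2, 0.6]
width: 45.1
gripper_force: 0.0
```

View pics/m6.png

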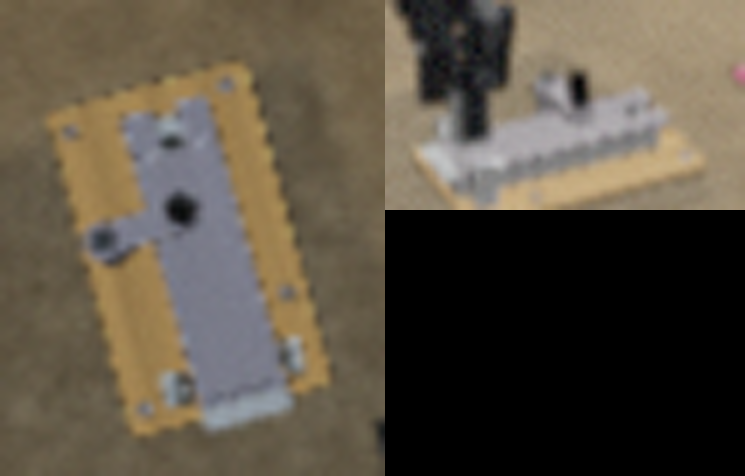

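Run:
```python
from h import *
U=lambda p:((p[0]+.5)/7+194.5,(p[1]+.5)/7+159.5)
k=ray("top",U((182,210)),72);p=ray("top",U((104,240)),49)
d=k-p;y=.255;c,s=np.cos(y),np.sin(y)
l=np.array([c*d[0]+s*d[1],-s*d[0]+c*d[1]]);print(l,np.arctan2(l[0],-l[1]))
```

```text
[  0.98636612 -42.08306074] 0.023434264017476232
```

The picture shows the keeper across the iron: pivot at (104,240), knob at (182,210), angle about 0.02 rad. The iron hasn't moved, with the pin still at (170,133).

```bash
python3 -c "
from cell import order;print(order.finish_job())"
```

```text
the job is handed in; nothing more can be done
None
```

The job is handed in at about 19 s of the 61 s allowed: the iron lies flat on the bed with its notch end against the pin, the keeper is closed (about 0.02 rad by camera), and the arm stayed clear of the block plane, chisel and glue bottle; no verdict was returned.

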